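# Stand up the drying bottle and rack it in the next free place

## Robot

A 6-joint arm with a two-finger parallel gripper is mounted at the origin on a cart in front of the work surface, level with it; the furniture and walls round the work are solid. World frame = base frame: x ahead of the robot, y to its left, z up, the work surface at z = 0. Lengths are in m, angles in rad, forces in N, time in s.
With the tool pointing down it reaches from about 0.25 to 0.85 m from the base axis. Payload 12.5 kg.
Tool frame: the origin (TCP) lies at the very end of the fingers, on their centre line; the grasp point (between the pads) lies 19 mm behind it; z points along the fingers, y is the line along which they close (so a half turn about z gives the same grasp; the last joint's range is limited). The gripper opens to 93 mm and grips with 3 to 60 N. Pads are 15 mm wide; open, the fingers measure 128 mm over their backs; the gripper's body (75 mm by 188 mm) begins 65 mm behind the grasp point.
Start: joints at [-1.246, 0.351, 1.652, -0, 1.139, -0.085], TCP at [0.219, -0.504, 0.219] pointing down, gripper open.
Joint ranges: [-2.75, 2.75], [-0.79, 2.1], [0.01, 2.65], [-1.57, 4.71], [0.07, 3.14], [-2.87, 2.87]. Speed limits (rad/s): [2.22, 2.22, 2.79, 3.14, 3.14, 3.14].

## Interface

Orientations are given as a rotation vector (axis times angle).
In Python, from workcell import env gives the robot as it stands.
- The arm moves only by the tool step_arm, never from a script. Its argument "series" is a list of rows, each a list of 3 entries, a list of its own where there are three numbers: the closure, from 0 (fully open) to 1 (shut), then the shift along the world's x, y, z in m, then the turn, a rotation vector about the world's x, y, z in rad. In form: [[jaw, [x, y, z], [wx, wy, wz]], ...]. A call has 1 to 20 rows; each row is the pose to reach, as a shift and turn from the pose commanded when the call began; what a row does not reach only later rows make up. A row lasts 1/12 s, in which the tool goes at most 41.7 mm and 7.16 degrees, less where a joint would pass 70% of its speed; a pose out of reach is approached as far as the arm can. A call with a gripper value outside its range is refused whole. The fingers move at their own pace and stop on an object; "force" is the grip in N (left out, the last holds). Time passes only in rows, so rows that repeat a pose let the fingers close. It gives the time, the measured TCP pose, the force, the opening and the grip force at its end, in the units of the state.
- env.sense(): the state, without advancing time (a new reading comes with each control period).
- env.read_camera(name): name is "side" or "top"; returns (picture, depth): 480x640x3 uint8, blue, green, red; 480x640 float32, m along the optical axis (not along the pixel's ray), 0 where there is no reading.
- env.camera_model(name): a dict with "intrinsics" (3x3 intrinsics, pixels), "distortion" ([k1, k2, p1, p2, k3] as OpenCV has them; the pictures are not rectified), "R" (3x3) and "t" (3): a world point X has camera coordinates R X + t. Camera axes: x right, y down, z forward; pixel columns grow to the right and rows downward; lengths in m; the calibration is good to about 2 mm. A picture is of the moment at which its call begins. camera_model takes no time and is no camera call.
- env.close_job(): hands the job in; it is judged then, once.
The state is a dict: "t": time; "joint_positions": joint angles; "qd": joint speeds; "effort": joint torques, N m; "position": TCP position; "tool_rot": TCP orientation; "wrist_force": force on the tool from outside, world axes, zero at the start; "ft_torque": the same for the moment, N m; "width": opening from 0.0 (shut) to 1.0 (fully open); "grip_force": force on a finger pad.
Only numpy, scipy, OpenCV 4.12 (cv2) and the standard library are available. Lean on these libraries where they do the work, as an engineer would, in place of code of your own. Each camera call takes 0.05 s, during which the arm holds its last target. There are 200 camera calls.

## Task

One white bottle lies on its side on the small drying rest. Stand it up on the bare bench and let go of it, then pick it up again and set it upright in the first empty socket of the bottle rack, counting from the rack's tall end plate. Do not drop it, and leave the other bottles and things where they are.

Things in the scene. Friction and masses are not known exactly. Their poses are not given: they have to be found in the camera images.
- lying_bottle: white plastic screw-cap bottle, 84 mm tall, body 50 mm in diameter up to 45 mm, then a tapering shoulder, ribbed cap 41 mm in diameter from 63 to 84 mm. Origin: centre of its underside; z: along its axis towards the cap. At the start it lies on its side on the rest, axis level and 32 mm above the bench, along the rest's x; cap towards the rest's +x.
- rest: low fixed drying rest on the bench under the lying bottle: grey plate 94 x 50 x 3 mm with two steel rods along x, 10 mm in diameter, 80 mm long, 36 mm apart, their tops 13 mm above the bench. Origin: centre of its underside.
- bottle_a: white plastic screw-cap bottle, 84 mm tall, body 50 mm in diameter up to 45 mm, then a tapering shoulder, ribbed cap 41 mm in diameter from 63 to 84 mm. Origin: centre of its underside; z: along its axis towards the cap. Stands in socket_a; leave it there.
- bottle_b: white plastic screw-cap bottle, 84 mm tall, body 50 mm in diameter up to 45 mm, then a tapering shoulder, ribbed cap 41 mm in diameter from 63 to 84 mm. Origin: centre of its underside; z: along its axis towards the cap. Stands in socket_b; leave it there.
- socket_a: one of four equal grey plastic sockets that stand in a row on the rack, 79 mm square, 34 mm high, open at the top, with a square pocket of 60 mm inside, pocket floor 3 mm above the origin; centres 80 mm apart. Origin: centre of its underside; z up; y along the row. Which place in the row it has varies. Holds bottle_a.
- socket_b: one of four equal grey plastic sockets that stand in a row on the rack, 79 mm square, 34 mm high, open at the top, with a square pocket of 60 mm inside, pocket floor 3 mm above the origin; centres 80 mm apart. Origin: centre of its underside; z up; y along the row. Which place in the row it has varies. Holds bottle_b.
- socket_c: one of four equal grey plastic sockets that stand in a row on the rack, 79 mm square, 34 mm high, open at the top, with a square pocket of 60 mm inside, pocket floor 3 mm above the origin; centres 80 mm apart. Origin: centre of its underside; z up; y along the row. Which place in the row it has varies. Empty at the start.
- socket_d: one of four equal grey plastic sockets that stand in a row on the rack, 79 mm square, 34 mm high, open at the top, with a square pocket of 60 mm inside, pocket floor 3 mm above the origin; centres 80 mm apart. Origin: centre of its underside; z up; y along the row. Which place in the row it has varies. Empty at the start.
- end_tall: the rack's tall end plate, aluminium, 84 mm wide, 6 mm thick, 76 mm high, upright across one end of the row (which end varies); its top is 82 mm above the bench. Origin: centre of its underside. The nearest socket's centre is 43.5 mm away, the next ones 80 mm more each.
- end_low: the low end plate at the other end of the row, the same but 36 mm high. Origin: centre of its underside.
- rack_base: the rack's fixed aluminium base plate on the bench, 90 x 348 x 6 mm, carrying sockets and end plates. Origin: centre of its underside; y along the row.
- brown_bottle: brown glass bottle with a black cap, 46 mm in diameter, 92 mm tall, standing on the bench; leave it. Origin: centre of its underside.
- bench_timer: white timer, 60 x 66 x 17 mm, lying on the bench; leave it. Origin: centre of its underside.
- dish: round culture dish, 92 mm in diameter, 17 mm high, lying on the bench; leave it. Origin: centre of its underside.

How it is judged:
By the outcome, as a careful person would: the job done as asked, in the order asked, and still so for the second after the job is handed in, with the robot touching nothing.
It also fails if it takes over 58 s, if anything falls off the work surface, if the arm or the gripper's body presses on something with over 40 N, if the wrist force passes 120 N, or if a joint passes its speed limit or range.

## Working session

There is one attempt and no reset: what is moved stays moved. The work goes in short steps, Python scripts to look and compute and a tool call to move; the robot and the scene stay as the last step left them, time stands still between calls to the robot, and variables do not carry over. Pictures are saved under pics/ and viewed, at most 10 in all, crops included, and the job is handed in when it is done.

Besides the shell and the picture viewer there is one more tool, called by a JSON object that holds its "fn" and its "kwargs", one argument or row to a line. step_arm: Moves the arm, as the interface text tells. Its arguments: {"type":"object","properties":{"series":{"type":"array"},"force":{"type":"number"}},"required":["series"]}

```bash
mkdir -p pics; cat > h.py <<'E'
import numpy as np, cv2
from workcell import env
def grab(n,tag):
    im,d=env.read_camera(n); cv2.imwrite(f'pics/{tag}.png',im); np.save(f'pics/{tag}.npy',d); return im,d
def world(n,d,uv=None):
    m=env.camera_model(n);K=np.array(m['intrinsics'],float);D=np.array(m['distortion'],float)
    R=np.array(m['R']);t=np.array(m['t'])
    v,u=np.mgrid[0:480,0:640]
    p=cv2.undistortPoints(np.stack([u,v],-1).reshape(-1,1,2).astype(np.float64),K,D).reshape(480,640,2)
    P=np.dstack([p*d[...,None],d])
    return (P-t)@R
E
python3 - <<'E'
from h import *
for n in('side','top'):
    im,d=grab(n,n+'0'); m=env.camera_model(n); print(n,np.round(m['R'],3).tolist(),np.round(m['t'],3),-np.array(m['R']).T@m['t'],(d==0).mean())
s=env.sense();print(s)
E
```

```text
side [[0.996, -0.081, 0.022], [-0.036, -0.643, -0.765], [0.076, 0.761, -0.644]] [-0.509  0.113  0.908] [ 0.44256361 -0.65973863  0.68224897] 0.003951822916666667
top [[0.006, -0.999, 0.036], [-0.981, -0.013, -0.193], [0.193, -0.034, -0.981]] [0.069 0.515 0.968] [0.31809487 0.10895135 1.04578914] 0.003919270833333334
{'t': 0.1, 'joint_positions': array([-1.24557031e+00,  3.51195010e-01,  1.65233879e+00, -1.69462937e-05,
        1.13911275e+00, -8.46119470e-02]), 'qd': array([ 0.00054808, -0.00037202, -0.00317628, -0.00117498,  0.00027469,
       -0.00055238]), 'effort': array([ 3.27550233e-04, -4.98025811e+01, -2.85702860e+01,  7.00101187e-02,
        2.38902419e-02, -4.39250368e-05]), 'position': array([ 0.21906899, -0.50415576,  0.21815643]), 'tool_rot': array([-3.07483774e+00, -6.39074284e-01,  2.22606840e-04]), 'wrist_force': array([ 0.46346993, -0.26905933,  0.93190131]), 'ft_torque': array([ 0.03672806, -0.02156944, -0.00588544]), 'grip_force': 0.0, 'width': 1.0016713618915296}
```

View pics/side0.png

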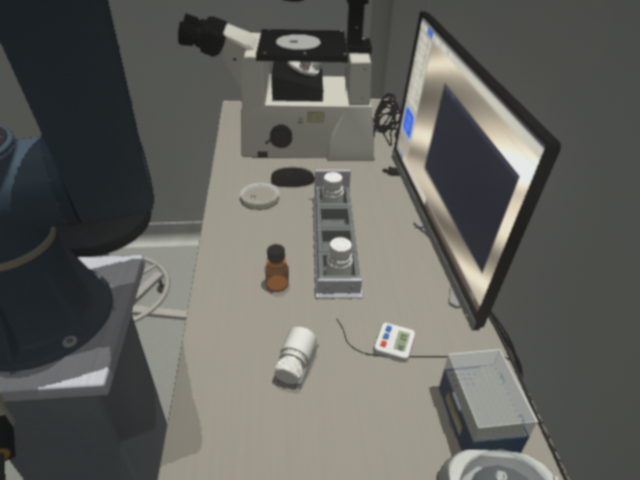

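View pics/top0.png

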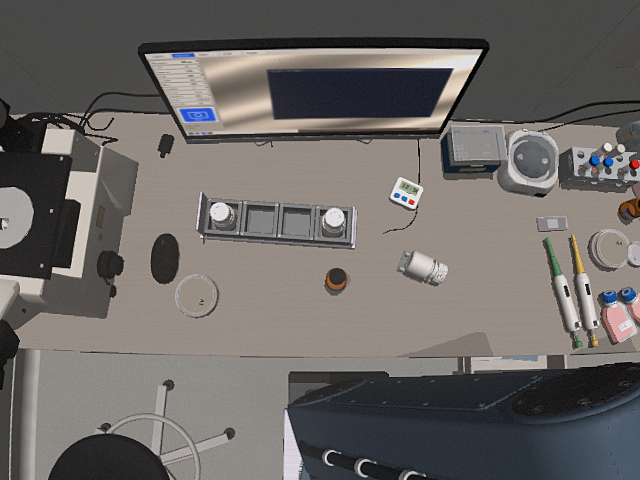

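The side view shows the lying bottle at (297,355) with its cap towards the camera. The rack runs from (333,175) to (340,290), with bottles in its two end sockets and the middle two empty. In the top view the bottle is at (423,267) with the cap at (437,272), and the rack runs from (203,215) to (355,228). I'll use depth to measure the positions and find the tall end.

```bash
python3 - <<'E'
from h import *
W={}
for n,boxes in {'top':{'bot':(390,240,460,295),'rack':(190,180,365,255),'brown':(318,260,355,298),'timer':(385,170,425,212)},
 'side':{'bot':(268,320,325,392),'rack':(305,165,370,302),'brown':(258,240,295,295),'timer':(368,318,420,362)}}.items():
    d=np.load(f'pics/{n}0.npy'); P=world(n,d)
    W[n]=P
    for k,(a,b,c,e) in boxes.items():
        q=P[b:e,a:c].reshape(-1,3); 
        if k=='rack': 
            for lo,hi in((.03,.038),(.039,.045),(.046,.07),(.072,.084),(.086,.1)):
                r=q[(q[:,2]>lo)&(q[:,2]<hi)]; 
                print(n,k,lo,len(r), np.round([r.min(0),r.max(0),np.median(r,0)],3).tolist() if len(r) else '')
        else:
            r=q[(q[:,2]>(.02 if k!='timer' else .01))&(q[:,2]<.15)]; print(n,k,len(r),np.round([r.min(0),r.max(0),r.mean(0)],4).tolist())
            if k=='bot':
                c=r[:,:2].mean(0); w,v=np.linalg.eigh(np.cov(r[:,:2].T)); ax=v[:,1]; s=(r[:,:2]-c)@ax; y=(r[:,:2]-c)@v[:,0]
                print('axis',ax,s.min(),s.max(),y.min(),y.max(), 'center',c+ax*(s.min()+s.max())/2)
                for a in np.arange(-.045,.046,.01):
                    m=(abs(s-a)<.005)
                    if m.sum()>3: print(round(a,3),m.sum(),np.round([r[m,2].max(),y[m].min(),y[m].max()],4))
# images enlarge
t=cv2.imread('pics/top0.png'); sd=cv2.imread('pics/side0.png')
A=cv2.resize(t[175:300,190:460],(800,370),interpolation=cv2.INTER_CUBIC)
cv2.imwrite('pics/zt.png',A)
E
```

```text
top bot 827 [[0.42, -0.1897, 0.0202], [0.4875, -0.0983, 0.0601], [0.4504, -0.1402, 0.0458]]
axis [0.35341481 0.93546671] -0.04731683266574928 0.03867571341760453 -0.026418545813123244 0.02218329845740146 center [ 0.44885101 -0.14426959]
-0.045 51 [ 0.0486 -0.0206  0.0164]
-0.035 83 [ 0.0505 -0.0229  0.017 ]
-0.025 82 [ 0.0498 -0.0226  0.016 ]
-0.015 82 [ 0.0526 -0.0257  0.0179]
-0.005 93 [ 0.0569 -0.0258  0.022 ]
0.005 104 [ 0.0565 -0.0264  0.0222]
0.015 108 [ 0.0585 -0.0263  0.0216]
0.025 105 [ 0.0587 -0.0252  0.0211]
0.035 119 [ 0.0601 -0.0257  0.0214]
top rack 0.03 1271 [[0.501, 0.013, 0.03], [0.6, 0.346, 0.038], [0.547, 0.181, 0.037]]
top rack 0.039 798 [[0.502, 0.013, 0.039], [0.6, 0.342, 0.045], [0.543, 0.176, 0.04]]
top rack 0.046 379 [[0.518, 0.034, 0.046], [0.602, 0.346, 0.069], [0.539, 0.282, 0.055]]
top rack 0.072 196 [[0.518, 0.043, 0.072], [0.602, 0.348, 0.084], [0.548, 0.341, 0.079]]
top rack 0.086 595 [[0.527, 0.039, 0.086], [0.598, 0.339, 0.096], [0.551, 0.078, 0.09]]
top brown 389 [[0.4019, 0.0292, 0.0208], [0.4467, 0.0739, 0.096], [0.4209, 0.0539, 0.0717]]
top timer
[... 582 characters left out ...]
035 152 [ 0.0598 -0.0185  0.0289]
0.045 74 [ 0.0593 -0.0186  0.0255]
side rack 0.03 452 [[0.501, 0.009, 0.03], [0.602, 0.439, 0.038], [0.547, 0.145, 0.034]]
side rack 0.039 1613 [[0.501, 0.01, 0.039], [0.601, 0.345, 0.045], [0.547, 0.168, 0.042]]
side rack 0.046 710 [[0.52, 0.012, 0.046], [0.603, 0.348, 0.07], [0.548, 0.275, 0.057]]
side rack 0.072 311 [[0.52, 0.038, 0.072], [0.602, 0.349, 0.084], [0.551, 0.291, 0.08]]
side rack 0.086 487 [[0.528, 0.037, 0.086], [0.575, 0.343, 0.097], [0.55, 0.067, 0.094]]
side brown 836 [[0.4034, 0.0265, 0.0204], [0.4484, 0.0661, 0.0955], [0.426, 0.0406, 0.0609]]
side timer 1050 [[0.5885, -0.1503, 0.01], [0.6634, -0.0714, 0.0209], [0.6254, -0.1139, 0.0149]]
```

View pics/zt.png

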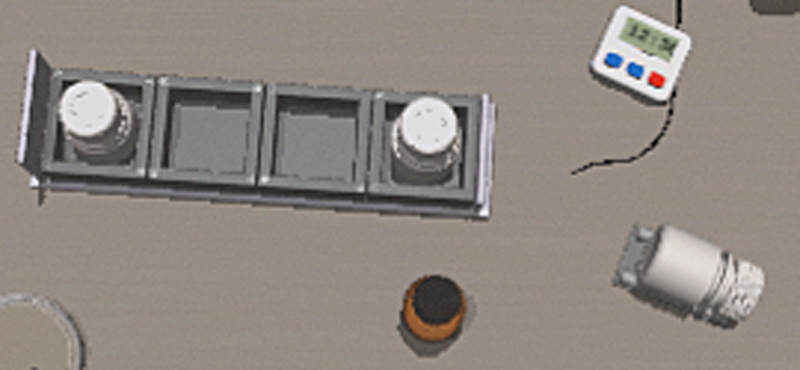

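The zoomed top view shows the tall plate at the left end (30,120), which is the +y end. The first empty socket is therefore the second one, at about (212,130). The lying bottle's cap, at about (740,290), sticks out past the rest. Next I'll fit the exact poses.

```bash
python3 - <<'E'
from h import *
from scipy.optimize import least_squares
prof=lambda h: np.interp(h,[0,.045,.063,.084],[.025,.025,.0205,.0205])
B={'top':(390,240,460,295),'side':(268,320,325,392)}
Rk={'top':(190,180,365,255),'side':(305,165,370,302)}
for n in B:
    P=world(n,np.load(f'pics/{n}0.npy'))
    a,b,c,e=B[n]; q=P[b:e,a:c].reshape(-1,3); q=q[(q[:,2]>.024)&(q[:,2]<.1)]
    def res(p):
        ax=np.array([np.cos(p[2]),np.sin(p[2])]); r=q[:,:2]-p[:2]; s=r@ax; l=r@[-ax[1],ax[0]]
        R=np.hypot(l,q[:,2]-p[3]); rad=R-prof(np.clip(s,0,.084)); out=np.maximum(np.maximum(-s,s-.084),0)
        ins=np.minimum(np.abs(rad),np.minimum(np.abs(s),np.abs(s-.084)))
        return np.where(out>0,np.hypot(out,np.maximum(rad,0)),np.where(rad<0,ins,rad))
    f=least_squares(res,[.466,-.105,np.arctan2(-.92,-.39),.032],loss='soft_l1',f_scale=.001)
    print(n,'bottle base',np.round(f.x,4),'rms',np.sqrt(np.mean(res(f.x)**2)))
    a,b,c,e=Rk[n]; q=P[b:e,a:c].reshape(-1,3); r=q[(q[:,2]>.036)&(q[:,2]<.044)]
    (cc,sz,an)=cv2.minAreaRect(r[:,:2].astype(np.float32)); print('rim rect',np.round(cc,4),np.round(sz,4),an,'z',np.median(r[:,2]))
    t=q[(q[:,2]>.086)]
    for s in (t[t[:,1]<.15],t[t[:,1]>.15]):
        (u,rr)=cv2.minEnclosingCircle(s[:,:2].astype(np.float32)); print('cap',np.round(u,4),rr,s[:,2].max())
    p=q[(q[:,2]>.06)&(q[:,1]>.335)&(q[:,2]<.085)]; print('tall',p.mean(0),p[:,2].max(),p.min(0),p.max(0))
    # pocket floor pts
    f=q[(q[:,2]<.02)&(q[:,0]>.515)&(q[:,0]<.59)&(q[:,1]>.1)&(q[:,1]<.26)]; print('floor',len(f),np.median(f[:,2]) if len(f) else '')
    for lo,hi in((.1,.175),(.18,.26)):
        g=f[(f[:,1]>lo)&(f[:,1]<hi)]; 
        if len(g): print(np.round([g.min(0),g.max(0),g.mean(0)],4).tolist())
E
```

```text
top bottle base [ 0.4668 -0.1053 -1.9117  0.0288] rms 0.002589634556719435
rim rect [0.551 0.177] [0.3277 0.0807] 86.78820037841797 z 0.038462080915651495
cap [0.4424 0.0812] 0.12746663391590118 1.0457891438711253
cap [0.5711 0.3098] 0.03983621299266815 0.09567032303171778
tall [0.55931317 0.34162195 0.07537652] 0.08473281703175016 [0.51831197 0.33747012 0.06009985] [0.60235429 0.34757341 0.08473282]
floor 1352 0.007689007228733285
[[0.5241, 0.1001, 0.0018], [0.581, 0.1708, 0.0196], [0.5533, 0.1396, 0.0079]]
[[0.5151, 0.1822, -0.0001], [0.5857, 0.2597, 0.0199], [0.5572, 0.2221, 0.008]]
side bottle base [ 0.4697 -0.1067 -1.9709  0.0304] rms 0.002139436647338865
rim rect [0.5513 0.178 ] [0.3342 0.0829] 86.99382781982422 z 0.0416396746999249
cap [ 0.4958 -0.2902] 0.3734254837036133 0.6822489708038016
cap [0.5476 0.3089] 0.03745434433221817 0.09732659096919999
tall [0.56080912 0.34164827 0.07521254] 0.08479081416864338 [0.51972098 0.3355421  0.06003764] [0.60252659 0.3489     0.08479081]
floor 309 0.012296280585748482
[[0.5219, 0.1482, 0.0086], [0.5814, 0.1745, 0.02], [0.5361, 0.1651, 0.0134]]
[[0.5269, 0.2238, 0.0072], [0.5851, 0.2563, 0.0199], [0.5564, 0.2443, 0.0129]]
```

{"fn": "step_arm", "kwargs": {
  "series": [
    [0, [0.2, 0.274, -0.02], [0, 0, 0.792]],
    [0, [0.2, 0.274, -0.02], [0, 0, 0.792]],
    [0, [0.2, 0.274, -0.02], [0, 0, 0.792]],
    [0, [0.2, 0.274, -0.02], [0, 0, 0.792]],
    [0, [0.2, 0.274, -0.02], [0, 0, 0.792]],
    [0, [0.2, 0.274, -0.02], [0, 0, 0.792]],
    [0, [0.2, 0.274, -0.02], [0, 0, 0.792]],
    [0, [0.2, 0.274, -0.02], [0, 0, 0.792]],
    [0, [0.2, 0.274, -0.02], [0, 0, 0.792]],
    [0, [0.2, 0.274, -0.02], [0, 0, 0.792]],
    [0, [0.2, 0.274, -0.02], [0, 0, 0.792]],
    [0, [0.2, 0.274, -0.02], [0, 0, 0.792]],
    [0, [0.2, 0.274, -0.02], [0, 0, 0.792]],
    [0, [0.2, 0.274, -0.02], [0, 0, 0.792]]
  ]
}}

```text
t: 1.27
position: [0.4186, -0.2314, 0.1987]
tool_rot: [2.593, 1.774, -0.0]
wrist_force: [-0.5, -0.1, -0.3]
width: 1.001
grip_force: 0.0
```

{"fn": "step_arm", "kwargs": {
  "series": [
    [0, [0.0, 0.0, 0.0], [0.653, -0.253, 0]],
    [0, [0.0, 0.0, 0.0], [0.653, -0.253, 0]],
    [0, [0.0, 0.0, 0.0], [0.653, -0.253, 0]],
    [0, [0.0, 0.0, 0.0], [0.653, -0.253, 0]],
    [0, [0.008, 0.019, -0.06], [0.653, -0.253, 0]],
    [0, [0.008, 0.019, -0.09], [0.653, -0.253, 0]],
    [0, [0.008, 0.019, -0.115], [0.653, -0.253, 0]],
    [0, [0.008, 0.019, -0.115], [0.653, -0.253, 0]],
    [0, [0.008, 0.019, -0.115], [0.653, -0.253, 0]],
    [0, [0.008, 0.019, -0.115], [0.653, -0.253, 0]],
    [0, [0.008, 0.019, -0.115], [0.653, -0.253, 0]]
  ]
}}

```text
t: 2.18
position: [0.428, -0.2124, 0.0859]
tool_rot: [-2.175, -1.493, -0.795]
wrist_force: [-0.2, 0.3, 0.7]
width: 1.001
grip_force: 0.0
```

```bash
python3 - <<'E'
from h import *
from scipy.spatial.transform import Rotation as R
s=env.sense();print(s['position'],R.from_rotvec(s['tool_rot']).as_matrix().round(3).tolist(),s['joint_positions'].round(3))
a,_=grab('side','side1');b,_=grab('top','top1')
cv2.imwrite('pics/z1.png',np.hstack([cv2.resize(a[270:420,220:370],(400,400)),cv2.resize(b[200:320,370:490],(400,400))]))
# socket pixel estimate: ray at z=.04
m=env.camera_model('top');K=np.array(m['intrinsics']);D=np.array(m['distortion']);Rm=np.array(m['R']);c=-Rm.T@m['t']
for uv in [(165,85),(260,88),(255,183),(155,178)]:
    p=cv2.undistortPoints(np.array([[[190+uv[0]/2.963,175+uv[1]/2.96]]]),K,D).ravel(); r=Rm.T@[p[0],p[1],1]; print(c+r*(.04-c[2])/r[2])
E
```

```text
[ 0.4280233  -0.21243786  0.08593585] [[0.274, 0.933, 0.235], [0.715, -0.361, 0.598], [0.643, 0.004, -0.766]] [-0.895  0.598  1.852  0.649  1.175 -0.934]
[0.58617902 0.2502061  0.04      ]
[0.58485465 0.1801574  0.04      ]
[0.51347716 0.18187307 0.04      ]
[0.51620148 0.25465575 0.04      ]
```

View pics/z1.png

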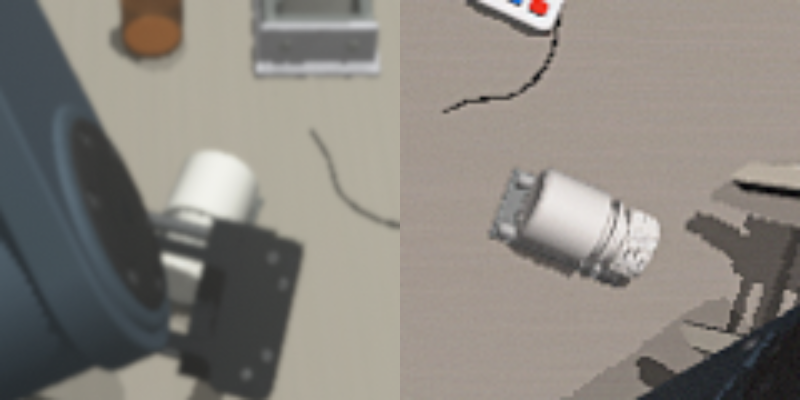

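The pregrasp pose has the open fingers lined up with the cap: in the left view the fingers are at (180,250) and (170,350), and in the right view the cap is at (635,245). Next I'll advance along the tool axis and close.

{"fn": "step_arm", "kwargs": {
  "series": [
    [0, [0.005, 0.012, -0.016], [0, 0, 0]],
    [0, [0.01, 0.024, -0.032], [0, 0, 0]],
    [0, [0.015, 0.038, -0.05], [0, 0, 0]],
    [0, [0.019, 0.048, -0.063], [0, 0, 0]],
    [0, [0.019, 0.048, -0.063], [0, 0, 0]],
    [0, [0.019, 0.048, -0.063], [0, 0, 0]],
    [0, [0.019, 0.048, -0.063], [0, 0, 0]],
    [0, [0.019, 0.048, -0.063], [0, 0, 0]]
  ]
}}

```text
t: 2.95
position: [0.4466, -0.1645, 0.0217]
tool_rot: [-2.174, -1.491, -0.795]
wrist_force: [-0.2, 0.2, 0.2]
width: 1.002
grip_force: 0.0
```

```bash
python3 - <<'E'
from h import *
a,_=grab('side','side2');b,_=grab('top','top2')
cv2.imwrite('pics/z2.png',np.hstack([cv2.resize(a[290:410,230:350],(400,400)),cv2.resize(b[200:320,370:490],(400,400))]))
E
```

```text
(no output)
```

View pics/z2.png

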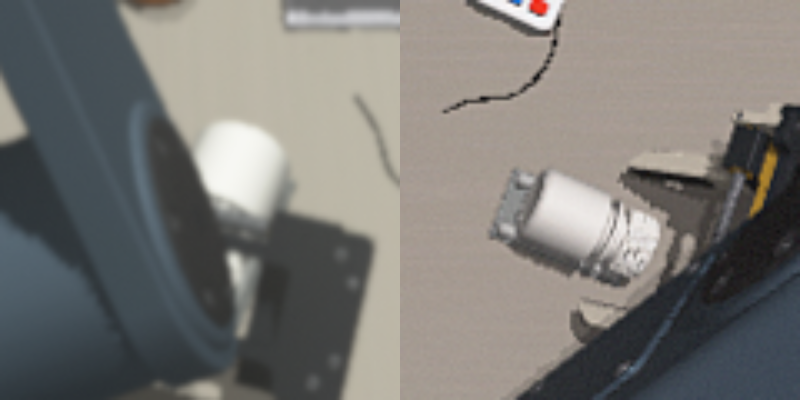

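The right view shows the fingertips at (625,175) and (580,320), straddling the cap roughly evenly, so I can close.

{"fn": "step_arm", "kwargs": {
  "series": [
    [0.8, [0, 0, 0], [0, 0, 0]],
    [0.8, [0, 0, 0], [0, 0, 0]],
    [0.8, [0, 0, 0], [0, 0, 0]],
    [0.8, [0, 0, 0], [0, 0, 0]],
    [0.8, [0, 0, 0], [0, 0, 0]],
    [0.8, [0, 0, 0], [0, 0, 0]],
    [0.8, [0, 0, 0], [0, 0, 0]],
    [0.8, [0, 0, 0], [0, 0, 0]],
    [0.8, [0, 0, 0], [0, 0, 0]],
    [0.8, [0, 0, 0], [0, 0, 0]]
  ],
  "force": 30
}}

```text
t: 3.88
position: [0.4462, -0.1634, 0.0207]
tool_rot: [-2.173, -1.489, -0.794]
wrist_force: [0.2, -0.5, -0.1]
width: 0.429
grip_force: 29.1
```

{"fn": "step_arm", "kwargs": {
  "series": [
    [0.8, [0, 0, 0.02], [0, 0, 0]],
    [0.8, [0, 0, 0.05], [0, 0, 0]],
    [0.8, [0, 0, 0.08], [0, 0, 0]],
    [0.8, [0, 0, 0.11], [0, 0, 0]],
    [0.8, [0, 0, 0.14], [0, 0, 0]],
    [0.8, [-0.01, -0.02, 0.14], [-0.1, 0.039, 0]],
    [0.8, [-0.02, -0.04, 0.14], [-0.2, 0.077, 0]],
    [0.8, [-0.03, -0.06, 0.14], [-0.3, 0.116, 0]],
    [0.8, [-0.04, -0.08, 0.14], [-0.4, 0.155, 0]],
    [0.8, [-0.05, -0.1, 0.14], [-0.5, 0.194, 0]],
    [0.8, [-0.05, -0.12, 0.14], [-0.6, 0.232, 0]],
    [0.8, [-0.05, -0.12, 0.14], [-0.7, 0.271, 0]],
    [0.8, [-0.05, -0.12, 0.14], [-0.8, 0.31, 0]],
    [0.8, [-0.05, -0.12, 0.14], [-0.9, 0.348, 0]],
    [0.8, [-0.05, -0.12, 0.14], [-1.0, 0.387, 0]],
    [0.8, [-0.05, -0.12, 0.14], [-1.1, 0.426, 0]],
    [0.8, [-0.05, -0.12, 0.14], [-1.2, 0.464, 0]],
    [0.8, [-0.05, -0.12, 0.14], [-1.3, 0.503, 0]],
    [0.8, [-0.05, -0.12, 0.14], [-1.4, 0.542, 0]],
    [0.8, [-0.05, -0.12, 0.14], [-1.465, 0.567, 0]]
  ]
}}

```text
t: 5.55
position: [0.3965, -0.2828, 0.1605]
tool_rot: [2.042, 1.403, -0.957]
wrist_force: [-0.2, 0.3, -0.8]
width: 0.432
grip_force: 29.2
```

{"fn": "step_arm", "kwargs": {
  "series": [
    [0.8, [0, 0, 0], [0, 0, 0]],
    [0.8, [0, 0, 0], [0, 0, 0]],
    [0.8, [0, 0, 0], [0, 0, 0]]
  ]
}}

```text
t: 5.8
position: [0.3962, -0.2836, 0.1608]
tool_rot: [2.051, 1.405, -0.95]
wrist_force: [0.6, -0.4, -0.0]
width: 0.431
grip_force: 29.2
```

```bash
python3 - <<'E'
from h import *
from scipy.spatial.transform import Rotation as R
s=env.sense();print(s['position'],R.from_rotvec(s['tool_rot']).as_matrix().round(3).tolist(),s['joint_positions'].round(3))
a,d=grab('side','side3');b,e=grab('top','top3')
for n,D in(('side',d),('top',e)):
    P=world(n,D); im=cv2.imread(f'pics/{n}3.png'); m=(abs(P[...,0]-.4)<.06)&(abs(P[...,1]+.27)<.07)&(P[...,2]>.05)&(P[...,2]<.2)&(im.min(2)>110)&(np.ptp(im,axis=2)<25)
    q=P[m]; print(n,len(q)); 
    for z in np.arange(.06,.19,.01):
        r=q[abs(q[:,2]-z)<.005]
        if len(r)>5: print(round(z,3),len(r),np.round([*r[:,:2].min(0),*r[:,:2].max(0)],3))
cv2.imwrite('pics/z3.png',np.hstack([a[240:480,160:400],b[200:440,360:600]]).repeat(1,0))
E
python3 -c "
import cv2;i=cv2.imread('pics/z3.png');cv2.imwrite('pics/z3.png',cv2.resize(i,(800,400)))"
```

```text
[ 0.39622689 -0.28359335  0.16078387] [[0.233, 0.933, -0.275], [0.603, -0.361, -0.712], [-0.763, 0.0, -0.646]] [-0.277  0.464  1.952 -1.006  1.119  0.745]
side 1989
0.11 8 [ 0.421 -0.288  0.423 -0.283]
0.14 58 [ 0.385 -0.299  0.411 -0.292]
0.15 75 [ 0.386 -0.3    0.419 -0.284]
0.16 56 [ 0.396 -0.299  0.427 -0.288]
0.17 173 [ 0.365 -0.298  0.431 -0.267]
0.18 917 [ 0.366 -0.298  0.436 -0.251]
top 495
0.15 9 [ 0.41  -0.272  0.42  -0.254]
0.17 29 [ 0.364 -0.295  0.424 -0.263]
0.18 362 [ 0.366 -0.297  0.431 -0.256]
```

View pics/z3.png

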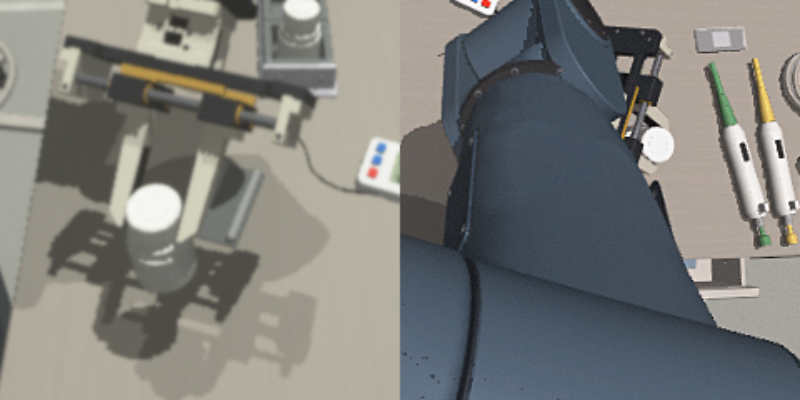

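The bottle hangs upright from the cap. In the side view on the left, the cap is at (155,210) and the body at (165,260), over bare bench. I'll check the tilt and base height before lowering it.

```bash
cat >> h.py <<'E'
from scipy.optimize import least_squares
prof=lambda h: np.interp(h,[0,.045,.063,.084],[.025,.025,.0205,.0205])
def fitb(Q,x0):
    # upright-ish bottle: base xyz, tilt tx,ty
    def res(p,Q=Q):
        ax=np.array([p[3],p[4],1.]);ax/=np.linalg.norm(ax); r=Q-p[:3]; s=r@ax; rad=np.linalg.norm(r-s[:,None]*ax,axis=1)-prof(np.clip(s,0,.084))
        out=np.maximum(-s,s-.084); return np.where(out>0,np.hypot(out,np.maximum(rad,0)),np.where(rad>0,rad,np.minimum(abs(rad),abs(out))))
    p=np.array([*x0,0,0.])
    for g in(.02,.008,.005):
        k=abs(res(p))<g; f=least_squares(lambda x:res(x,Q[k]),p,loss='soft_l1',f_scale=.001); p=f.x
    return p,k.sum(),np.sqrt(np.mean(res(p,Q[k])**2))
def around(n,d,c,z0,z1,r=.05):
    P=world(n,d).reshape(-1,3); return P[(np.hypot(P[:,0]-c[0],P[:,1]-c[1])<r)&(P[:,2]>z0)&(P[:,2]<z1)]
E
python3 - <<'E'
from h import *
Q={}
for n in('side','top'):
    d=np.load(f'pics/{n}3.npy'); Q[n]=around(n,d,(.4,-.273),.09,.19,.04)
    p,k,r=fitb(Q[n],(.4,-.273,.1)); print(n,p.round(4),k,len(Q[n]),r)
    t=Q[n][Q[n][:,2]>.176]; print(np.median(t[:,2]),t.mean(0))
E
```

```text
side [ 0.4025 -0.2711  0.1007 -0.0596 -0.0606] 2197 2735 0.0014898773709179003
0.18391629200429327 [ 0.39968562 -0.27629934  0.18349888]
top [ 0.4    -0.2725  0.0987 -0.0244 -0.0405] 447 561 0.0016888643396640512
0.1825228939192017 [ 0.39840285 -0.27310457  0.18254382]
```

{"fn": "step_arm", "kwargs": {
  "series": [
    [0.8, [0, 0, -0.015], [-0.037, 0.014, 0]],
    [0.8, [0, 0, -0.03], [-0.037, 0.014, 0]],
    [0.8, [0, 0, -0.045], [-0.037, 0.014, 0]],
    [0.8, [0, 0, -0.06], [-0.037, 0.014, 0]],
    [0.8, [0, 0, -0.075], [-0.037, 0.014, 0]],
    [0.8, [0, 0, -0.085], [-0.037, 0.014, 0]],
    [0.8, [0, 0, -0.092], [-0.037, 0.014, 0]],
    [0.8, [0, 0, -0.092], [-0.037, 0.014, 0]],
    [0.8, [0, 0, -0.092], [-0.037, 0.014, 0]],
    [0.8, [0, 0, -0.092], [-0.037, 0.014, 0]]
  ]
}}

```text
t: 6.73
position: [0.3965, -0.2836, 0.0693]
tool_rot: [2.019, 1.383, -0.987]
wrist_force: [0.8, -0.1, -1.9]
width: 0.429
grip_force: 29.2
```

{"fn": "step_arm", "kwargs": {
  "series": [
    [0.8, [0, 0, -0.001], [0, 0, 0]],
    [0.8, [0, 0, -0.002], [0, 0, 0]],
    [0.8, [0, 0, -0.003], [0, 0, 0]],
    [0.8, [0, 0, -0.004], [0, 0, 0]],
    [0.8, [0, 0, -0.005], [0, 0, 0]],
    [0.8, [0, 0, -0.005], [0, 0, 0]],
    [0.8, [0, 0, -0.005], [0, 0, 0]]
  ]
}}

```text
t: 7.32
position: [0.3961, -0.2834, 0.0636]
tool_rot: [2.019, 1.384, -0.988]
wrist_force: [-0.4, 0.2, -0.1]
width: 0.431
grip_force: 29.2
```

Not touching yet, so I'll keep lowering in small steps.

{"fn": "step_arm", "kwargs": {
  "series": [
    [0.8, [0, 0, -0.001], [0, 0, 0]],
    [0.8, [0, 0, -0.001], [0, 0, 0]],
    [0.8, [0, 0, -0.002], [0, 0, 0]],
    [0.8, [0, 0, -0.002], [0, 0, 0]],
    [0.8, [0, 0, -0.002], [0, 0, 0]]
  ]
}}

```text
t: 7.73
position: [0.3962, -0.2835, 0.0617]
tool_rot: [2.018, 1.384, -0.988]
wrist_force: [-0.0, -0.1, 0.9]
width: 0.428
grip_force: 29.2
```

```bash
python3 - <<'E'
from h import *
for n in('side','top'):
    im,d=grab(n,n+'4'); 
    Q=around(n,d,(.4,-.273),.012,.095,.04)
    p,k,r=fitb(Q,(.4,-.273,.0)); print(n,p.round(4),k,len(Q),r)
    t=Q[Q[:,2]>.076]; print(np.median(t[:,2]))
E
```

```text
side [ 0.4016 -0.2736  0.0014 -0.0436 -0.0109] 1749 2326 0.0015378926100044542
0.08511635987389704
top [ 0.3736 -0.2325  0.0484  1.7393 -1.578 ] 8 8 0.0005557885563071144
0.08969332146210063
```

{"fn": "step_arm", "kwargs": {
  "series": [
    [0.8, [0, 0, -0.001], [0, 0, 0]],
    [0.8, [0, 0, -0.001], [0, 0, 0]],
    [0.8, [0, 0, -0.0015], [0, 0, 0]],
    [0.8, [0, 0, -0.0015], [0, 0, 0]],
    [0.8, [0, 0, -0.0015], [0, 0, 0]]
  ]
}}

```text
t: 8.25
position: [0.3963, -0.2838, 0.0615]
tool_rot: [2.017, 1.382, -0.989]
wrist_force: [-1.2, 4.1, 14.5]
width: 0.43
grip_force: 29.4
```

Contact at about 14 N. I'll ease off, then open gently.

{"fn": "step_arm", "kwargs": {
  "series": [
    [0.8, [0, 0, 0.001], [0, 0, 0]],
    [0.8, [0, 0, 0.001], [0, 0, 0]],
    [0.56, [0, 0, 0.001], [0, 0, 0]],
    [0.54, [0, 0, 0.001], [0, 0, 0]],
    [0.52, [0, 0, 0.001], [0, 0, 0]],
    [0.5, [0, 0, 0.001], [0, 0, 0]],
    [0.47, [0, 0, 0.001], [0, 0, 0]],
    [0.43, [0, 0, 0.001], [0, 0, 0]],
    [0.35, [0, 0, 0.001], [0, 0, 0]],
    [0.2, [0, 0, 0.001], [0, 0, 0]],
    [0, [0, 0, 0.001], [0, 0, 0]],
    [0, [0, 0, 0.001], [0, 0, 0]],
    [0, [0, 0, 0.001], [0, 0, 0]],
    [0, [0, 0, 0.001], [0, 0, 0]],
    [0, [0, 0, 0.001], [0, 0, 0]]
  ]
}}

```text
t: 9.5
position: [0.3962, -0.2835, 0.0611]
tool_rot: [2.019, 1.384, -0.988]
wrist_force: [-0.5, -0.3, 0.0]
width: 0.988
grip_force: 0.0
```

```bash
python3 - <<'E'
from h import *
from scipy.spatial.transform import Rotation as R
s=env.sense();print(R.from_rotvec(s['tool_rot']).as_matrix().round(3).tolist(),s['joint_positions'].round(3))
im,d=grab('side','side5')
Q=around('side',d,(.4,-.273),.012,.095,.03)
p,k,r=fitb(Q,(.4,-.273,.0)); print(p.round(4),k,len(Q),r)
E
```

```text
[[0.221, 0.933, -0.285], [0.572, -0.361, -0.737], [-0.79, 0.0, -0.614]] [-0.261  0.684  1.964 -1.136  1.047  0.996]
[ 4.005e-01 -2.740e-01  4.000e-04  1.030e-02  2.590e-02] 1706 1717 0.00135438178756254
```

The bottle is standing free on the bench at (0.4005, -0.274) with its base at z≈0. I'll retreat along the tool axis, go up, and turn the tool to point down.

{"fn": "step_arm", "kwargs": {
  "series": [
    [0, [0.006, 0.015, 0.012], [0, 0, 0]],
    [0, [0.012, 0.03, 0.025], [0, 0, 0]],
    [0, [0.018, 0.045, 0.037], [0, 0, 0]],
    [0, [0.024, 0.063, 0.053], [0, 0, 0]],
    [0, [0.031, 0.081, 0.068], [0, 0, 0]],
    [0, [0.031, 0.081, 0.1], [0, 0, 0]],
    [0, [0.031, 0.081, 0.14], [0, 0, 0]],
    [0, [0.031, 0.081, 0.14], [0.849, -0.3285, 0]],
    [0, [0.031, 0.081, 0.14], [0.849, -0.3285, 0]],
    [0, [0.031, 0.081, 0.14], [0.849, -0.3285, 0]],
    [0, [0.031, 0.081, 0.14], [0.849, -0.3285, 0]],
    [0, [0.031, 0.081, 0.14], [0.849, -0.3285, 0]],
    [0, [0.031, 0.081, 0.14], [0.849, -0.3285, 0]],
    [0, [0.031, 0.081, 0.14], [0.849, -0.3285, 0]],
    [0, [0.031, 0.081, 0.14], [0.849, -0.3285, 0]],
    [0, [0.031, 0.081, 0.14], [0.849, -0.3285, 0]],
    [0, [0.031, 0.081, 0.14], [0.849, -0.3285, 0]],
    [0, [0.031, 0.081, 0.14], [0.849, -0.3285, 0]]
  ]
}}

```text
t: 11.05
position: [0.427, -0.2021, 0.2009]
tool_rot: [2.591, 1.776, -0.002]
wrist_force: [-0.0, 0.3, 1.5]
width: 0.995
grip_force: 0.0
```

```bash
python3 - <<'E'
from h import *
from scipy.spatial.transform import Rotation as R
s=env.sense();print(s['position'],R.from_rotvec(s['tool_rot']).as_matrix().round(3).tolist(),s['joint_positions'].round(3))
for n in('side','top'):
    im,d=grab(n,n+'6')
    Q=around(n,d,(.4,-.273),.012,.095,.04)
    if len(Q)>50: p,k,r=fitb(Q,(.4,-.273,.0)); print(n,p.round(4),k,len(Q),r)
E
```

```text
[ 0.427043   -0.20208253  0.20091056] [[0.36, 0.933, -0.001], [0.933, -0.36, -0.001], [-0.001, -0.0, -1.0]] [-0.54   0.231  1.864 -0.002  1.046 -0.17 ]
side [ 4.003e-01 -2.738e-01  3.000e-04  1.430e-02  2.080e-02] 1700 1713 0.0013132434705757697
```

{"fn": "step_arm", "kwargs": {
  "series": [
    [0, [-0.0265, -0.072, 0], [0, 0, 0.314]],
    [0, [-0.0265, -0.072, 0], [0, 0, 0.314]],
    [0, [-0.0265, -0.072, 0], [0, 0, 0.314]],
    [0, [-0.0265, -0.072, 0], [0, 0, 0.314]],
    [0, [-0.0265, -0.072, 0], [0, 0, 0.314]],
    [0, [-0.0265, -0.072, -0.03], [0, 0, 0.314]],
    [0, [-0.0265, -0.072, -0.06], [0, 0, 0.314]],
    [0, [-0.0265, -0.072, -0.09], [0, 0, 0.314]],
    [0, [-0.0265, -0.072, -0.11], [0, 0, 0.314]],
    [0, [-0.0265, -0.072, -0.125], [0, 0, 0.314]],
    [0, [-0.0265, -0.072, -0.135], [0, 0, 0.314]],
    [0, [-0.0265, -0.072, -0.135], [0, 0, 0.314]],
    [0, [-0.0265, -0.072, -0.135], [0, 0, 0.314]],
    [0, [-0.0265, -0.072, -0.135], [0, 0, 0.314]]
  ]
}}

```text
t: 12.32
position: [0.4013, -0.2744, 0.0671]
tool_rot: [2.281, 2.158, 0.001]
wrist_force: [0.2, 0.5, -0.2]
width: 0.996
grip_force: 0.0
```

{"fn": "step_arm", "kwargs": {
  "series": [
    [0.3, [0, 0, 0], [0, 0, 0]],
    [0.45, [0, 0, 0], [0, 0, 0]],
    [0.5, [0, 0, 0], [0, 0, 0]],
    [0.53, [0, 0, 0], [0, 0, 0]],
    [0.56, [0, 0, 0], [0, 0, 0]],
    [0.6, [0, 0, 0], [0, 0, 0]],
    [0.8, [0, 0, 0], [0, 0, 0]],
    [0.8, [0, 0, 0], [0, 0, 0]],
    [0.8, [0, 0, 0], [0, 0, 0]],
    [0.8, [0, 0, 0], [0, 0, 0]],
    [0.8, [0, 0, 0], [0, 0, 0]],
    [0.8, [0, 0, 0], [0, 0, 0]]
  ],
  "force": 30
}}

```text
t: 13.32
position: [0.4006, -0.2744, 0.0661]
tool_rot: [2.282, 2.159, 0.001]
wrist_force: [-0.2, 1.1, 0.1]
width: 0.433
grip_force: 30.0
```

{"fn": "step_arm", "kwargs": {
  "series": [
    [0.8, [0, 0, 0.02], [0, 0, 0]],
    [0.8, [0, 0, 0.05], [0, 0, 0]],
    [0.8, [0, 0, 0.08], [0, 0, 0]],
    [0.8, [0, 0, 0.11], [0, 0, 0]],
    [0.8, [0, 0, 0.14], [0, 0, 0]],
    [0.8, [0, 0, 0.15], [0, 0, 0]],
    [0.8, [0, 0, 0.15], [0, 0, 0]],
    [0.8, [0, 0, 0.15], [0, 0, 0]]
  ]
}}

```text
t: 13.98
position: [0.4004, -0.2742, 0.2152]
tool_rot: [-2.282, -2.159, -0.0]
wrist_force: [0.2, 0.7, -0.3]
width: 0.434
grip_force: 30.0
```

```bash
python3 - <<'E'
from h import *
for n in('side','top'):
    P=world(n,np.load(f'pics/{n}0.npy')).reshape(-1,3); q=P[(P[:,1]>.05)&(P[:,1]<.35)&(P[:,0]>.62)&(P[:,2]>.12)&(P[:,2]<.6)]; print(n,len(q),np.percentile(q[:,0],[0,1,5]) if len(q) else '')
for n in('side','top'):
    im,d=grab(n,n+'7'); Q=around(n,d,(.4,-.274),.155,.25,.04)
    if len(Q)>50: p,k,r=fitb(Q,(.4,-.274,.15)); print(n,p.round(4),k,len(Q),r)
E
```

```text
side 17290 [0.70438945 0.71436859 0.71899674]
top 22871 [0.70731049 0.7162784  0.7199509 ]
side [ 0.4    -0.2736  0.1491 -0.0007  0.0153] 2479 2928 0.0014132002751480464
top [ 0.3984 -0.274   0.1466  0.0122  0.0223] 731 840 0.001435928481818007
```

{"fn": "step_arm", "kwargs": {
  "series": [
    [0.8, [0.006, 0.02, 0], [0, 0, 0]],
    [0.8, [0.015, 0.05, 0], [0, 0, 0]],
    [0.8, [0.025, 0.085, 0], [0, 0, 0]],
    [0.8, [0.037, 0.12, 0], [0, 0, 0]],
    [0.8, [0.048, 0.155, 0], [0, 0, 0]],
    [0.8, [0.058, 0.19, 0], [0, 0, 0]],
    [0.8, [0.069, 0.225, 0], [0, 0, 0]],
    [0.8, [0.08, 0.26, 0], [0, 0, 0]],
    [0.8, [0.091, 0.295, 0], [0, 0, 0]],
    [0.8, [0.102, 0.33, 0], [0, 0, 0]],
    [0.8, [0.112, 0.365, 0], [0, 0, 0]],
    [0.8, [0.123, 0.4, 0], [0, 0, 0]],
    [0.8, [0.134, 0.435, 0], [0, 0, 0]],
    [0.8, [0.143, 0.465, 0], [0, 0, 0]],
    [0.8, [0.149, 0.483, 0], [0, 0, 0]],
    [0.8, [0.1515, 0.492, 0], [0, 0, 0]],
    [0.8, [0.1515, 0.492, 0], [0, 0, 0]],
    [0.8, [0.1515, 0.492, 0], [0, 0, 0]],
    [0.8, [0.1515, 0.492, 0], [0, 0, 0]]
  ]
}}

```text
t: 15.67
position: [0.5518, 0.2163, 0.2156]
tool_rot: [-2.283, -2.158, 0.001]
wrist_force: [0.3, -0.7, -0.4]
width: 0.437
grip_force: 30.0
```

{"fn": "step_arm", "kwargs": {
  "series": [
    [0.8, [0, 0, -0.02], [0, 0, 0]],
    [0.8, [0, 0, -0.04], [0, 0, 0]],
    [0.8, [0, 0, -0.06], [0, 0, 0]],
    [0.8, [0, 0, -0.075], [0, 0, 0]],
    [0.8, [0, 0, -0.085], [0, 0, 0]],
    [0.8, [0, 0, -0.085], [0, 0, 0]],
    [0.8, [0, 0, -0.085], [0, 0, 0]],
    [0.8, [0, 0, -0.085], [0, 0, 0]]
  ]
}}

```text
t: 16.33
position: [0.5527, 0.2173, 0.1322]
tool_rot: [2.282, 2.158, 0.003]
wrist_force: [0.1, -0.0, -0.8]
width: 0.441
grip_force: 30.0
```

```bash
python3 - <<'E'
from h import *
print(env.sense()['joint_positions'].round(3))
for n in('side','top'):
    im,d=grab(n,n+'8'); Q=around(n,d,(.552,.218),.07,.17,.04)
    if len(Q)>50: p,k,r=fitb(Q,(.552,.218,.064)); print(n,p.round(4),k,len(Q),r)
a=cv2.imread('pics/side8.png')[130:310,250:430];b=cv2.imread('pics/top8.png')[140:280,190:370]
cv2.imwrite('pics/z8.png',np.hstack([cv2.resize(a,(400,400)),cv2.resize(b,(400,311)).copy() if 0 else cv2.resize(b,(400,400))]))
E
```

```text
[ 0.296  0.526  1.614 -0.     1.     0.352]
side [ 0.552   0.2191  0.0672 -0.0041  0.0129] 924 1126 0.0016976349218761067
```

View pics/z8.png

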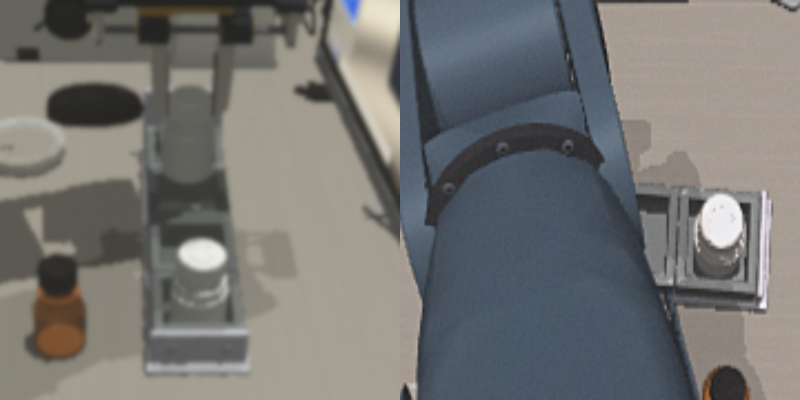

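The side view shows the bottle hanging over the second socket from the tall end, at (187,140). Before inserting, I'll refine the pocket centre from the wall edges.

```bash
python3 - <<'E'
from h import *
u=np.array([.056,.9984]);w=np.array([.9984,-.056]);c=np.array([.552,.218])
for n in('top','side'):
    P=world(n,np.load(f'pics/{n}0.npy')).reshape(-1,3); l=(P[:,:2]-c)@u; x=(P[:,:2]-c)@w
    f=(P[:,2]>.034)&(P[:,2]<.046)
    for nm,s,o in(('row',l,x),('across',x,l)):
        m=f&(abs(o)<.022)&(abs(s)<.055); a=np.sort(s[m]); neg=a[a<0];pos=a[a>0]
        print(n,nm,len(a),'inner edges',neg[-6:].round(4),pos[:6].round(4),'outer',a[[0,-1]].round(4))
E
```

```text
top row 351 inner edges [-0.0292 -0.029  -0.0289 -0.0288 -0.0286 -0.0285] [0.0315 0.0317 0.0318 0.032  0.032  0.0321] outer [-0.0486  0.0526]
top across 186 inner edges [-0.0292 -0.029  -0.0289 -0.0288 -0.0287 -0.0282] [0.0309 0.0312 0.0312 0.0313 0.0313 0.0314] outer [-0.0387  0.0408]
side row 331 inner edges [-0.0292 -0.0291 -0.0274 -0.0273 -0.0272 -0.0262] [0.0277 0.0291 0.0294 0.0301 0.0301 0.0301] outer [-0.0519  0.0545]
side across 101 inner edges [-0.0294 -0.0292 -0.0292 -0.029  -0.029  -0.0289] [0.0317 0.0318 0.0318 0.0319 0.032  0.0321] outer [-0.0379  0.041 ]
```

The pocket centre is (0.553, 0.219), within 1 mm of the bottle, so I'll lower it.

{"fn": "step_arm", "kwargs": {
  "series": [
    [0.8, [0, 0.001, -0.01], [0, 0, 0]],
    [0.8, [0, 0.001, -0.02], [0, 0, 0]],
    [0.8, [0, 0.001, -0.03], [0, 0, 0]],
    [0.8, [0, 0.001, -0.04], [0, 0, 0]],
    [0.8, [0, 0.001, -0.047], [0, 0, 0]],
    [0.8, [0, 0.001, -0.052], [0, 0, 0]],
    [0.8, [0, 0.001, -0.052], [0, 0, 0]],
    [0.8, [0, 0.001, -0.052], [0, 0, 0]],
    [0.8, [0, 0.001, -0.052], [0, 0, 0]]
  ]
}}

```text
t: 17.18
position: [0.5525, 0.2186, 0.0795]
tool_rot: [2.282, 2.159, 0.002]
wrist_force: [0.5, -1.1, -0.8]
width: 0.441
grip_force: 30.0
```

{"fn": "step_arm", "kwargs": {
  "series": [
    [0.8, [0, 0, -0.001], [0, 0, 0]],
    [0.8, [0, 0, -0.002], [0, 0, 0]],
    [0.8, [0, 0, -0.003], [0, 0, 0]],
    [0.8, [0, 0, -0.004], [0, 0, 0]],
    [0.8, [0, 0, -0.004], [0, 0, 0]],
    [0.8, [0, 0, -0.004], [0, 0, 0]]
  ]
}}

```text
t: 17.68
position: [0.5522, 0.2186, 0.0752]
tool_rot: [2.282, 2.159, 0.001]
wrist_force: [0.8, -0.9, -1.0]
width: 0.436
grip_force: 30.0
```

{"fn": "step_arm", "kwargs": {
  "series": [
    [0.8, [0, 0, -0.0005], [0, 0, 0]],
    [0.8, [0, 0, -0.001], [0, 0, 0]],
    [0.8, [0, 0, -0.001], [0, 0, 0]],
    [0.8, [0, 0, -0.001], [0, 0, 0]]
  ]
}}

```text
t: 18.02
position: [0.5524, 0.2186, 0.075]
tool_rot: [2.282, 2.159, 0.001]
wrist_force: [-2.7, -0.9, 8.9]
width: 0.436
grip_force: 30.0
```

{"fn": "step_arm", "kwargs": {
  "series": [
    [0.8, [0, 0, -0.0005], [0, 0, 0]],
    [0.8, [0, 0, -0.0005], [0, 0, 0]],
    [0.8, [0, 0, -0.0005], [0, 0, 0]]
  ]
}}

```text
t: 18.27
position: [0.5525, 0.2186, 0.075]
tool_rot: [2.281, 2.159, 0.002]
wrist_force: [-3.7, -1.7, 13.4]
width: 0.436
grip_force: 30.0
```

The bottle is seated on the pocket floor. Now I'll ease off, open, and retreat straight up.

{"fn": "step_arm", "kwargs": {
  "series": [
    [0.8, [0, 0, 0.001], [0, 0, 0]],
    [0.8, [0, 0, 0.001], [0, 0, 0]],
    [0.55, [0, 0, 0.001], [0, 0, 0]],
    [0.53, [0, 0, 0.001], [0, 0, 0]],
    [0.5, [0, 0, 0.001], [0, 0, 0]],
    [0.45, [0, 0, 0.001], [0, 0, 0]],
    [0.35, [0, 0, 0.001], [0, 0, 0]],
    [0.2, [0, 0, 0.001], [0, 0, 0]],
    [0.2, [0, 0, 0.001], [0, 0, 0]],
    [0.2, [0, 0, 0.001], [0, 0, 0]],
    [0.2, [0, 0, 0.015], [0, 0, 0]],
    [0.2, [0, 0, 0.035], [0, 0, 0]],
    [0.2, [0, 0, 0.06], [0, 0, 0]],
    [0.2, [0, 0, 0.09], [0, 0, 0]],
    [0.2, [0, 0, 0.12], [0, 0, 0]],
    [0.2, [0, 0, 0.15], [0, 0, 0]],
    [0.2, [0, 0, 0.15], [0, 0, 0]],
    [0.2, [0, 0, 0.15], [0, 0, 0]]
  ]
}}

```text
t: 19.77
position: [0.5527, 0.2188, 0.2251]
tool_rot: [2.281, 2.158, 0.005]
wrist_force: [0.5, -0.1, -0.7]
width: 0.802
grip_force: 0.0
```

{"fn": "step_arm", "kwargs": {
  "series": [
    [0.2, [-0.05, -0.05, 0.02], [0, 0, 0]],
    [0.2, [-0.07, -0.09, 0.03], [0, 0, 0]],
    [0.2, [-0.1, -0.15, 0.03], [0, 0, 0]],
    [0.2, [-0.12, -0.2, 0.03], [0, 0, 0]],
    [0.2, [-0.14, -0.25, 0.03], [0, 0, 0]],
    [0.2, [-0.16, -0.3, 0.03], [0, 0, 0]],
    [0.2, [-0.17, -0.35, 0.03], [0, 0, 0]],
    [0.2, [-0.18, -0.4, 0.03], [0, 0, 0]],
    [0.2, [-0.18, -0.45, 0.03], [0, 0, 0]],
    [0.2, [-0.18, -0.5, 0.03], [0, 0, 0]],
    [0.2, [-0.18, -0.5, 0.03], [0, 0, 0]],
    [0.2, [-0.18, -0.5, 0.03], [0, 0, 0]],
    [0.2, [-0.18, -0.5, 0.03], [0, 0, 0]],
    [0.2, [-0.18, -0.5, 0.03], [0, 0, 0]],
    [0.2, [-0.18, -0.5, 0.03], [0, 0, 0]]
  ]
}}

```text
t: 21.02
position: [0.3711, -0.2827, 0.2521]
tool_rot: [-2.284, -2.154, -0.0]
wrist_force: [1.1, 0.8, 0.1]
width: 0.803
grip_force: 0.0
```

```bash
python3 - <<'E'
from h import *
for n in('side','top'):
    im,d=grab(n,n+'9'); Q=around(n,d,(.552,.219),.045,.11,.035)
    if len(Q)>50: p,k,r=fitb(Q,(.552,.219,.009)); print(n,p.round(4),k,len(Q),r)
a=cv2.imread('pics/side9.png')[130:400,200:440];b=cv2.imread('pics/top9.png')[140:300,150:450]
cv2.imwrite('pics/z9.png',np.hstack([cv2.resize(a,(300,338)),cv2.resize(b,(500,338))]))
E
```

```text
side [ 0.5517  0.2217  0.0104  0.0086 -0.0089] 570 587 0.001787094258596872
top [ 5.531e-01  2.203e-01  7.100e-03 -5.300e-03  4.000e-04] 481 482 0.0014594933066479853
```

View pics/z9.png

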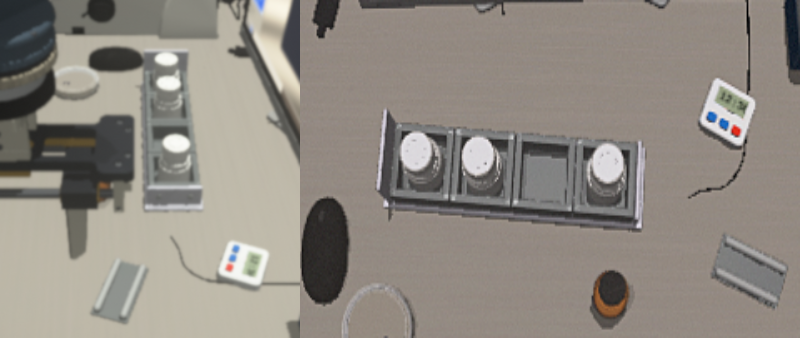

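The bottle stands upright in the second socket from the tall end, at (480,160) in the right view. The rest is empty, the other things are where they were, and the arm is clear, so I'll hand in the job.

```bash
python3 -c "
from workcell import env
print(env.close_job())"
```

```text
the job is handed in; nothing more can be done
None
```

The bottle was stood on the bare bench and released, then picked up again and set upright in the first empty socket (second from the tall end plate); the job is handed in at about 21 s, with nothing else seen out of place in the final view.

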